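Bolt the dial case shut

ROBOT

A 6-joint arm with a two-finger parallel gripper is mounted at the origin on the work surface. World frame = base frame: x ahead of the robot, y to its left, z up, the work surface at z = 0. Lengths are in m, angles in rad, forces in N, time in s.
With the tool pointing down it reaches from about 0.275 to 0.975 m from the base axis. Payload 8.4 kg.
Tool frame: the origin (TCP) lies on the mounting face of the last link; the fingertips stand 190 mm ahead of it and the grasp point (between the pads) lies 171 mm ahead of it; z points along the fingers, y is the direction in which the jaws open and shut (so a half turn about z gives the same grasp; the last joint's range is limited). The gripper opens to 92 mm and grips with 3 to 60 N. Pads are 20 mm wide; open, the fingers measure 128 mm over their backs; the gripper's body (75 mm by 189 mm) begins 69 mm behind the grasp point.
Start: joints at [-1.32, 0.353, 1.633, -0, 1.155, -0.002], TCP at [0.156, -0.605, 0.405] pointing down, gripper open.
Joint ranges: [-2.63, 2.63], [-0.92, 2.1], [0.06, 2.66], [-1.3, 4.44], [0, 2.69], [-3.02, 3.02]. Speed limits (rad/s): [2.22, 2.22, 2.79, 3.14, 3.14, 3.14].

INTERFACE

Orientations are given as a rotation vector (axis times angle).
In Python, from rig import r gives the robot as it stands.
- The arm moves only by the shell command python3 -m pendant 'ROWS' [OPENING] [FORCE]. ROWS is JSON, a list of rows, each an object with "translation": the shift along the tool's x, y, z in cm, a list of three; "dr": the turn, a rotation vector about the tool's x, y, z in rad, a list of three. A call has exactly 10 rows; each row shifts and turns the commanded pose from where the row before left it, along the tool's axes as they then stand; what a row does not reach is not made up. A row lasts 1/12 s, in which the tool goes at most 41.7 mm and 7.16 degrees, less where a joint would pass 70% of its speed; a pose out of reach is approached as far as the arm can. A call is refused whole if a number of a shift passes 4.17 or a number of a turn 0.125, either way. A call with a gripper value outside its range is refused whole. OPENING is the finger opening in cm, from 0 to 9.19, set as the call begins (- or left out, the last holds). The fingers move at their own pace and stop on an object; FORCE is the grip in N (left out, the last holds). Time passes only in rows, so rows that do not move let the fingers close, or fill a call up. It gives the time, the measured TCP pose, the force and the opening at its end, in the units of the state.
- r.read_state(): the state, without advancing time (a new reading comes with each control period).
- r.snapshot(name): name is "scene" or "top" or "wrist"; returns a dict with "frame" (384x512x3 uint8, red, green, blue), "mtx" (3x3 intrinsics, pixels), "eye" and "orientation" of the camera in the world. Camera axes: x right, y up, looking along -z (the intrinsics and any distortion apply to the point x, -y, -z); pixel columns grow to the right and rows downward; lengths in m; the calibration is good to about 2 mm. The wrist camera is an equidistant fisheye: a pixel r from the principal point sees the ray r / f radians off the axis. A picture is of the moment at which its call begins. There is no depth.
- r.hand_in(): hands the job in, once; it reports no verdict.
The state is a dict: "clock": time; "joint_pos": joint angles; "joint_velocities": joint speeds; "joint_torque": joint torques, N m; "tool_pos": TCP position; "tool_rot": TCP orientation; "wrist_force": force on the tool from outside, world axes, zero at the start; "moment": the same for the moment, N m; "opening": finger opening in m.
Only numpy, scipy, OpenCV 4.12 (cv2) and the standard library are available. Lean on these libraries where they do the work, as an engineer would, in place of code of your own. Each camera call takes 0.05 s, during which the arm holds its last target.

TASK

Bolt the enameller's dial case shut: slide the barrel bolt across by its red knob until it is fully home against the keeper's stop, pressing on gently against the spring buffer, and turn the handle down towards the robot into the keeper notch so that it stays locked there when you let go. Never ram the keeper, and leave the dish on the lid and the two pigment jars undisturbed.

Things in the scene. Friction and masses are not known exactly. Their poses are not given: they have to be found in the camera images.
- case: closed wooden case fixed to the bench, 220 x 400 x 90 mm (x, y, z). Origin: centre of its underside, on the bench. Its x axis points to its back, away from the robot; its y axis (to the left) is the way the bolt slides home. The steel barrel bolt lies along y on the lid, its axis 80 mm in front of the case centre, 30 mm behind the front edge and 16 mm above the lid (106 mm above the bench)
- keeper: brass keeper plate, 3 mm thick, on the lid at the left end of the bolt. Origin: on the lid under the bolt axis; axes as the case. The aluminium striker on it was clamped by hand: its notch, 12 mm wide along y for the 8 mm handle shank, is centred anywhere up to 16 mm either side of this origin along y, so it must be found by feel. The striker must not be pressed with more than 25 N
- rail_mid (a point): middle of the guide rail's top, 19 mm in front of the bolt axis and 12 mm above it; the rail is 10 mm wide and 95 mm long along y. It keeps the handle from turning down past about 0.95 rad everywhere but at the notch; the striker's lip carries it on up to the notch
- arch (a point): on the keeper, 17 mm above the bolt axis, over keeper's origin: nominal place of the striker's arch. The arch stands at the notch's far (+y) side, from 25 mm in front of the axis to 11 mm behind it, top 25 mm above the axis; the raised shank stops against it when it is over the notch. A spring buffer meets the bolt's nose 5 mm before and pushes back with 2 to 5 N
- knob (a point): centre of the red ball knob, 20 mm diameter, at the end of the bolt's handle, 60 mm from the bolt axis on a shank 8 mm thick. It stands up above the bolt at first and moves towards the robot and down as the handle is turned
- pivot (a point): point on the bolt axis at the foot of the handle; it slides along with the bolt. Its axes are those of the case
- bolt (a joint): travel of the bolt towards the keeper, m: starts between 0 and 0.015, 0.051 to 0.083 when against the stop, depending on the striker; sliding friction about 2 N. Let go while raised against the buffer, it springs back a few mm
- handle (a joint): angle of the handle, rad: 0 is upright, positive leans towards the robot (the case's -x); starts between -0.3 and 0.4, end of its turn 1.5 (nearly level) in the notch. It stays where it is left (friction about 1 N at the knob)
- dish: loose white ceramic dish 84 mm across, 14 mm high with a blue dial, lying on the lid behind the bolt; origin: centre of its underside. Leave alone
- jar_blue_c (a point): centre of a loose closed jar of blue pigment, 38 mm across, 54 mm high, on the bench in front of the case, near one of its ends. Leave alone
- jar_green_c (a point): centre of a loose closed jar of green pigment, 38 mm across, 54 mm high, on the bench in front of the case, near the other end. Leave alone

How it is judged:
By the outcome, as a careful person would: the job done as asked, in the order asked, and still so for the second after the job is handed in, with the robot touching nothing.
It also fails if it takes over 48 s, if anything falls off the work surface, if the arm or the gripper's body presses on something with over 40 N, if the wrist force passes 120 N, or if a joint passes its speed limit or range.

## Working session

There is one attempt and no reset: what is moved stays moved. The work goes in short steps, Python scripts to look and compute and a shell command to move; the robot and the scene stay as the last step left them, time stands still between calls to the robot, and variables do not carry over. Pictures are saved under pics/ and viewed, and the job is handed in when it is done.

```bash
ls; mkdir -p pics
python3 - <<'E'
from rig import r
import cv2
s=r.read_state(); print({k:s[k] for k in ('clock','tool_pos','tool_rot','wrist_force','opening')})
for n in ('scene','top','wrist'):
    d=r.snapshot(n); cv2.imwrite(f'pics/{n}0.png',d['frame'][...,::-1]); print(n,d['mtx'],d['eye'],d['orientation'])
    import pickle; pickle.dump(d,open(f'pics/{n}0.pkl','wb'))
E
```

```text
pics
{'clock': 0.0, 'tool_pos': array([ 0.15626374, -0.60492441,  0.4039626 ]), 'tool_rot': array([-3.11519531e+00, -3.95852059e-01,  2.58911524e-04]), 'wrist_force': array([-0.16139632, -0.13962015, -0.25982582]), 'opening': 0.0918245131247593}
scene [[496.84983857   0.         256.14864858]
 [  0.         496.84983857 191.06129943]
 [  0.           0.           1.        ]] [1.04832723 0.25342144 0.87408364] [0.3899488  0.62709402 1.99644411]
top [[482.41521027   0.         254.38299099]
 [  0.         482.41521027 190.39874381]
 [  0.           0.           1.        ]] [0.52389863 0.00464312 1.19620275] [ 0.05612106 -0.04933545 -1.54634322]
wrist [[297.31863964   0.         248.93997234]
 [  0.         297.31863964 189.36661907]
 [  0.           0.           1.        ]] [ 0.22403201 -0.58951131  0.38438037] [-0.20912201  0.16210492 -1.3104774 ]
```

View pics/scene0.png

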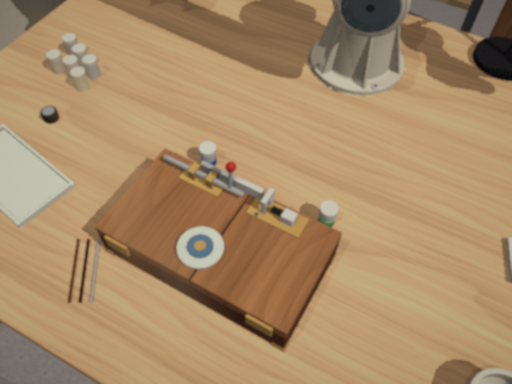

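View pics/top0.png

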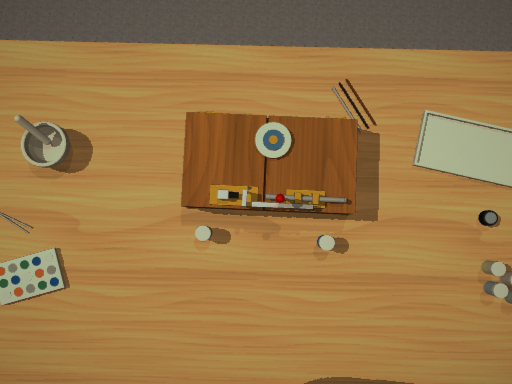

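View pics/wrist0.png

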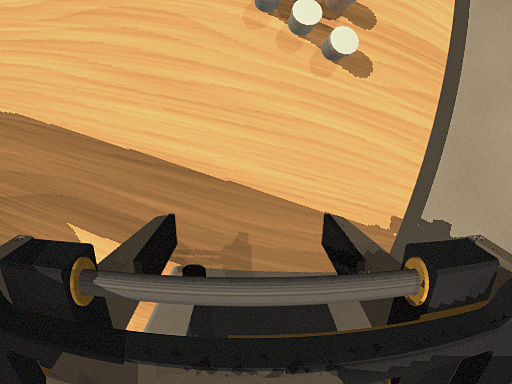

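The overviews show the case with its keeper at left in the top view (about 230,195), the red knob near (280,198), and the jars near (203,233) and (327,243). I'll enlarge and triangulate.

```bash
cat > h.py <<'E'
import numpy as np,cv2,pickle
from scipy.spatial.transform import Rotation as R
def ray(d,u,v):
    K=d['mtx'];p=np.array([(u-K[0,2])/K[0,0],-(v-K[1,2])/K[1,1],-1.])
    return np.array(d['eye']),R.from_rotvec(d['orientation']).apply(p/np.linalg.norm(p))
def plane(d,u,v,z):
    e,w=ray(d,u,v);return e+w*(z-e[2])/w[2]
def tri(d1,p1,d2,p2):
    a,u=ray(d1,*p1);b,v=ray(d2,*p2)
    t=np.linalg.lstsq(np.c_[u,-v],b-a,rcond=None)[0]
    P,Q=a+t[0]*u,b+t[1]*v;return (P+Q)/2,np.linalg.norm(P-Q)
def proj(d,P):
    q=R.from_rotvec(d['orientation']).inv().apply(np.array(P)-d['eye']);K=d['mtx']
    return K[0,0]*q[0]/-q[2]+K[0,2],K[1,1]*-q[1]/-q[2]+K[1,2]
def red(d):
    h=cv2.cvtColor(d['frame'],cv2.COLOR_RGB2HSV);m=((h[...,0]<6)|(h[...,0]>174))&(h[...,1]>190)&(h[...,2]>100)
    n,l,s,c=cv2.connectedComponentsWithStats(m.astype(np.uint8));return [(s[i,4],c[i].round(2)) for i in range(1,n) if s[i,4]>10]
E
python3 - <<'E'
from h import *
s=pickle.load(open('pics/scene0.pkl','rb'));t=pickle.load(open('pics/top0.pkl','rb'))
print(red(s),red(t))
cv2.imwrite('pics/tz.png',cv2.resize(t['frame'][100:255,170:370,::-1],None,fx=4,fy=4,interpolation=cv2.INTER_CUBIC)[:600])
cv2.imwrite('pics/sz.png',cv2.resize(s['frame'][135:255,150:350,::-1],None,fx=4,fy=4,interpolation=cv2.INTER_CUBIC))
E
```

```text
[(np.int32(29), array([229.76, 166.97]))] [(np.int32(56), array([279.46, 197.89]))]
```

View pics/tz.png

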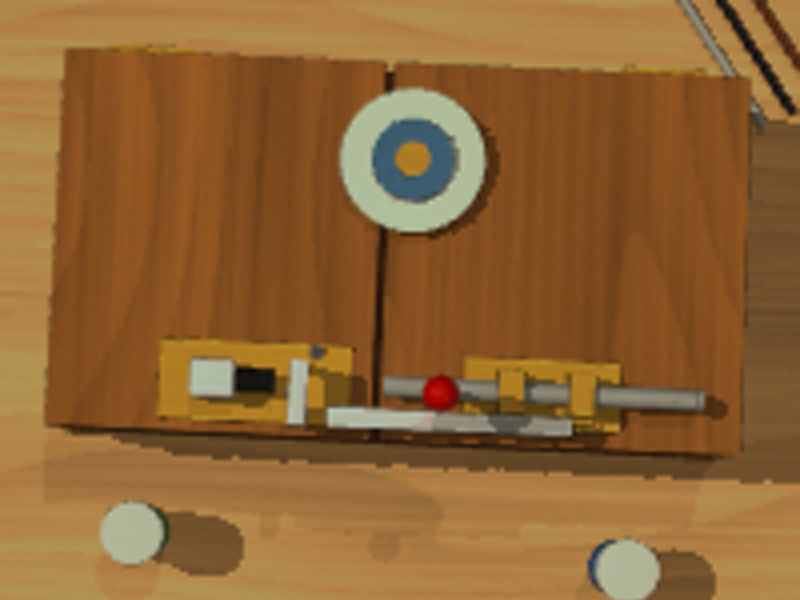

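View pics/sz.png

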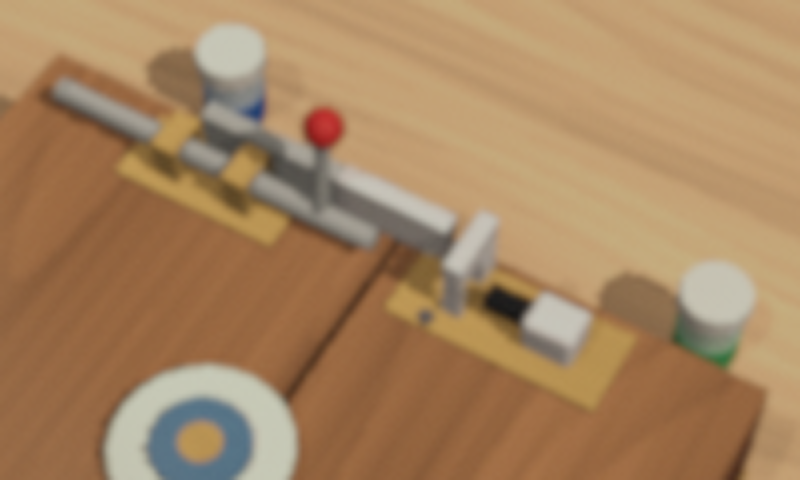

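Run:
```python
from h import *
s=pickle.load(open('pics/scene0.pkl','rb'));t=pickle.load(open('pics/top0.pkl','rb'))
T=lambda x,y:(170+(x-1.5)/4,100+(y-1.5)/4); S=lambda x,y:(150+(x-1.5)/4,135+(y-1.5)/4)
c=[plane(t,*T(*p),.09) for p in [(66,48),(750,78),(741,455),(46,425)]]
for p in c: print('corner',p.round(4))
f=c[3]-c[2];print('yaw y-axis (deg from +y)',np.degrees(np.arctan2(-f[0],f[1])), np.degrees(np.arctan2(-(c[0]-c[1])[0],(c[0]-c[1])[1])),'ctr',np.mean(c,0))
k,e=tri(s,red(s)[0][1],t,red(t)[0][1]);print('knob',k,e)
for n,p in dict(archR0=(308,360),archR1=(306,425),archL0=(292,360),archL1=(287,424)).items(): print(n,plane(t,*T(*p),.131).round(4))
for n,p in dict(railL=(328,418),railR=(572,427)).items(): print(n,plane(t,*T(*p),.118).round(4))
for n,p in dict(boltnose=(384,388),boltend=(704,400)).items(): print(n,plane(t,*T(*p),.106).round(4))
for n,p in dict(plateL=(160,378),plateR=(353,385)).items(): print(n,plane(t,*T(*p),.093).round(4))
print('arch scene tri', tri(s,S(487,213),t,T(298,424)),tri(s,S(455,262),t,T(299,361)))
for p in [(135,532),(627,570)]:print('jar',plane(t,*T(*p),.054))
print('dish',plane(t,*T(413,160),.104))
```

```text
corner [0.7782 0.1734 0.09  ]
corner [ 0.7698 -0.224   0.09  ]
corner [ 0.5512 -0.2209  0.09  ]
corner [0.5589 0.1775 0.09  ]
yaw y-axis (deg from +y) -1.1053491936264308 -1.2185092672141045 ctr [ 0.66452016 -0.02349082  0.09      ]
knob [ 0.57903021 -0.04490714  0.16556872] 0.0019192286251631908
archR0 [0.597  0.0273 0.131 ]
archR1 [0.561  0.0275 0.131 ]
archL0 [0.5968 0.0362 0.131 ]
archL1 [0.5613 0.038  0.131 ]
railL [0.5657 0.0156 0.118 ]
railR [ 0.5639 -0.1208  0.118 ]
boltnose [ 0.5839 -0.0155  0.106 ]
boltend [ 0.5814 -0.1965  0.106 ]
plateL [0.5873 0.1127 0.093 ]
plateR [0.5859 0.002  0.093 ]
arch scene tri (array([0.56159173, 0.03164561, 0.13143488]), np.float64(0.0006800743658335106)) (array([0.59587438, 0.03241394, 0.13597601]), np.float64(0.0005485861544050753))
jar [0.49817907 0.12847437 0.054     ]
jar [ 0.48285395 -0.16188325  0.054     ]
dish [ 0.71477025 -0.02920116  0.104     ]
```

```bash
python3 -m pendant '[{"translation":[0,0,0],"dr":[0,0,0.091]},{"translation":[0,0,0],"dr":[0,0,0.091]},{"translation":[0,0,0],"dr":[0,0,0.091]},{"translation":[2.3,-3.2,0],"dr":[0,0,0]},{"translation":[2.3,-3.2,0],"dr":[0,0,0]},{"translation":[2.3,-3.2,0],"dr":[0,0,0]},{"translation":[2.3,-3.2,0],"dr":[0,0,0]},{"translation":[2.3,-3.2,0],"dr":[0,0,0]},{"translation":[2.3,-3.2,0],"dr":[0,0,0]},{"translation":[2.3,-3.2,0],"dr":[0,0,0]}]' 5 10
```

```text
clock: 0.98
tool_pos: [0.3224, -0.3827, 0.4046]
tool_rot: [-3.141, 0.032, -0.0]
wrist_force: [1.4, -1.0, 0.2]
opening: 0.0499
```

```bash
cat > w.py <<'E'
import sys
from h import *
from rig import r
# remaining move to put grasp point at world target, in tool cm; and yaw error
def info(t=None):
    s=r.read_state();M=R.from_rotvec(s['tool_rot']);g=s['tool_pos']+M.apply([0,0,.171])
    print('t',round(s['clock'],2),'grasp',g.round(4),'F',np.round(s['wrist_force'],2),'M',np.round(s['moment'],2),'open',round(s['opening'],4),'xax',M.apply([1,0,0]).round(3),'zax',M.apply([0,0,1]).round(3))
    if t is not None: print('need cm',(M.inv().apply(np.array(t)-g)*100).round(2))
if __name__=='__main__': info(eval(sys.argv[1]) if len(sys.argv)>1 else None)
E
python3 w.py '[.579,-.045,.233]'
```

```text
t 0.98 grasp [ 0.3224 -0.3827  0.2336] F [ 1.37 -1.    0.17] M [-0.04 -0.02 -0.01] open 0.0499 xax [ 1.    -0.021  0.   ] zax [ 0.  0. -1.]
need cm [ 24.96 -34.29   0.06]
```

```bash
python3 -m pendant '[{"translation":[2.45,-3.37,0],"dr":[0,0,0]},{"translation":[2.45,-3.37,0],"dr":[0,0,0]},{"translation":[2.45,-3.37,0],"dr":[0,0,0]},{"translation":[2.45,-3.37,0],"dr":[0,0,0]},{"translation":[2.45,-3.37,0],"dr":[0,0,0]},{"translation":[2.45,-3.37,0],"dr":[0,0,0]},{"translation":[2.45,-3.37,0],"dr":[0,0,0]},{"translation":[2.45,-3.37,0],"dr":[0,0,0]},{"translation":[2.45,-3.37,0],"dr":[0,0,0]},{"translation":[2.0,-3.0,0],"dr":[0,0,0]}]'
python3 - <<'E'
from w import *
info([.579,-.045,.170])
s=r.read_state()
d=r.snapshot('wrist'); cv2.imwrite('pics/w1.png',d['frame'][...,::-1])
d=r.snapshot('scene'); cv2.imwrite('pics/s1.png',d['frame'][...,::-1]);print(red(d))
E
```

```text
clock: 1.82
tool_pos: [0.5702, -0.0537, 0.4046]
tool_rot: [-3.141, 0.031, -0.001]
wrist_force: [0.3, -1.2, -0.2]
opening: 0.0503
t 1.82 grasp [ 0.5703 -0.0537  0.2336] F [ 0.28 -1.22 -0.22] M [ 0.06 -0.01 -0.03] open 0.0503 xax [ 1.   -0.02  0.  ] zax [ 0.  0. -1.]
need cm [ 0.85 -0.88  6.36]
[(np.int32(15), array([229.  , 167.87]))]
```

View pics/w1.png

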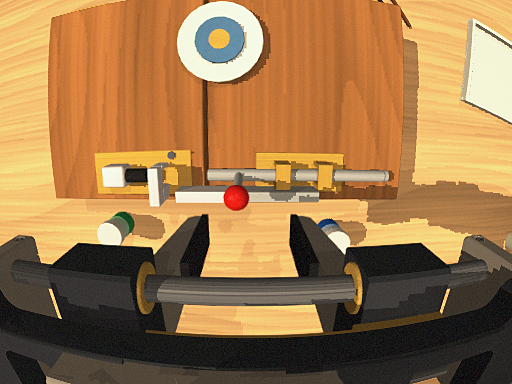

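The wrist view shows the knob at (236,198), between the fingers and slightly left of centre, which agrees with the computed offset. I'll align and descend.

```bash
python3 -m pendant '[{"translation":[0.42,-0.44,0],"dr":[0,0,0]},{"translation":[0.42,-0.44,0],"dr":[0,0,0]},{"translation":[0,0,0.8],"dr":[0,0,0]},{"translation":[0,0,0.8],"dr":[0,0,0]},{"translation":[0,0,0.8],"dr":[0,0,0]},{"translation":[0,0,0.8],"dr":[0,0,0]},{"translation":[0,0,0.8],"dr":[0,0,0]},{"translation":[0,0,0.8],"dr":[0,0,0]},{"translation":[0,0,0.8],"dr":[0,0,0]},{"translation":[0,0,0.7],"dr":[0,0,0]}]'
python3 - <<'E'
from w import *
info([.579,-.045,.170])
d=r.snapshot('wrist'); cv2.imwrite('pics/w2.png',d['frame'][...,::-1])
d=r.snapshot('scene'); cv2.imwrite('pics/s2.png',cv2.resize(d['frame'][100:255,130:350,::-1],None,fx=3.5,fy=3.5));print(red(d))
E
```

```text
clock: 2.75
tool_pos: [0.5774, -0.0476, 0.3406]
tool_rot: [-3.141, 0.032, 0.001]
wrist_force: [-0.3, 0.1, 0.2]
opening: 0.0499
t 2.75 grasp [ 0.5773 -0.0476  0.1696] F [-0.31  0.09  0.22] M [ 0.01  0.02 -0.  ] open 0.0499 xax [ 1.    -0.02  -0.001] zax [-0.001  0.    -1.   ]
need cm [ 0.16 -0.26 -0.04]
[(np.int32(34), array([230.24, 166.76]))]
```

View pics/w2.png

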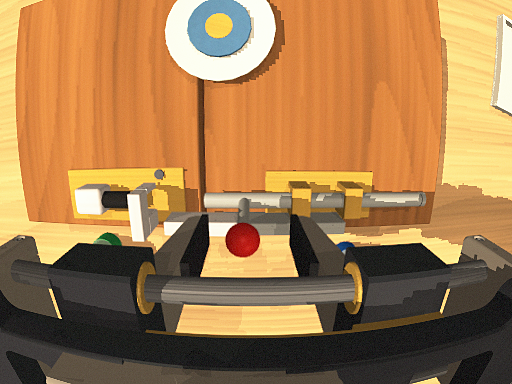

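View pics/s2.png

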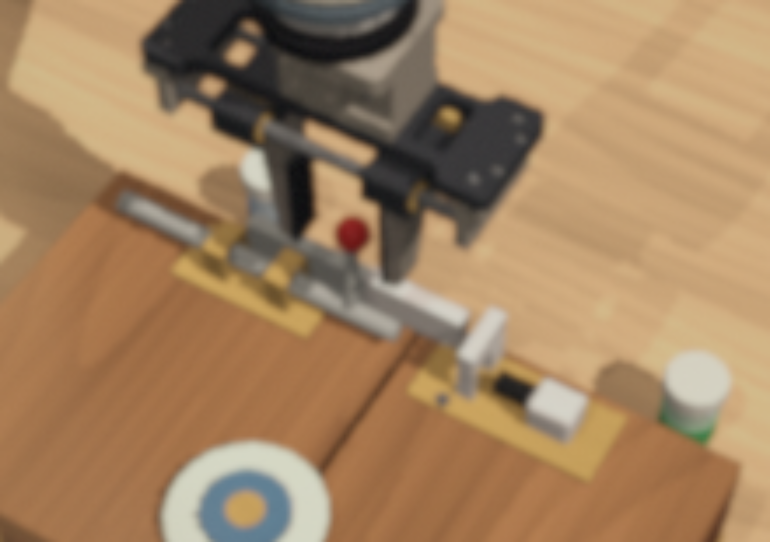

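```bash
python3 -m pendant '[{"translation":[0.15,-0.25,0],"dr":[0,0,0]},{"translation":[0,0,0],"dr":[0,0,0]},{"translation":[0,0,0],"dr":[0,0,0]},{"translation":[0,0,0],"dr":[0,0,0]},{"translation":[0,0,0],"dr":[0,0,0]},{"translation":[0,0,0],"dr":[0,0,0]},{"translation":[0,0,0],"dr":[0,0,0]},{"translation":[0,0,0],"dr":[0,0,0]},{"translation":[0,0,0],"dr":[0,0,0]},{"translation":[0,0,0],"dr":[0,0,0]}]' 1.6 10
python3 - <<'E'
from w import *
info()
d=r.snapshot('wrist'); cv2.imwrite('pics/w3.png',d['frame'][...,::-1])
d=r.snapshot('top'); cv2.imwrite('pics/t3.png',cv2.resize(d['frame'][100:255,170:370,::-1],None,fx=3.5,fy=3.5))
E
```

```text
clock: 3.68
tool_pos: [0.5793, -0.0449, 0.342]
tool_rot: [-3.141, 0.032, -0.001]
wrist_force: [0.5, 1.6, 4.1]
opening: 0.0191
t 3.68 grasp [ 0.5794 -0.0449  0.171 ] F [0.46 1.61 4.07] M [0.41 0.   0.  ] open 0.0191 xax [ 1.    -0.02   0.001] zax [ 0.001  0.    -1.   ]
```

View pics/w3.png

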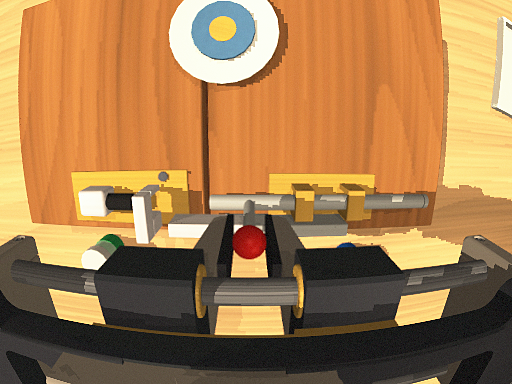

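The fingers have closed on the knob (opening 19 mm, knob at (249,241)). Next I'll slide the bolt to about 13 mm short of the stop, watching the force.

```bash
python3 -m pendant '[{"translation":[0,-0.3,0],"dr":[0,0,0]},{"translation":[0,-0.5,0],"dr":[0,0,0]},{"translation":[0,-0.6,0],"dr":[0,0,0]},{"translation":[0,-0.6,0],"dr":[0,0,0]},{"translation":[0,-0.6,0],"dr":[0,0,0]},{"translation":[0,-0.6,0],"dr":[0,0,0]},{"translation":[0,-0.6,0],"dr":[0,0,0]},{"translation":[0,-0.6,0],"dr":[0,0,0]},{"translation":[0,-0.5,0],"dr":[0,0,0]},{"translation":[0,-0.3,0],"dr":[0,0,0]}]'
python3 - <<'E'
from w import *
info()
d=r.snapshot('wrist'); cv2.imwrite('pics/w4.png',d['frame'][...,::-1])
E
```

```text
clock: 4.62
tool_pos: [0.5803, 0.0076, 0.3419]
tool_rot: [3.141, -0.031, 0.001]
wrist_force: [0.6, -4.1, 5.0]
opening: 0.0185
t 4.62 grasp [0.5804 0.0075 0.1709] F [ 0.64 -4.08  4.96] M [-0.39 -0.06 -0.02] open 0.0185 xax [ 1.    -0.02   0.001] zax [ 0.001 -0.001 -1.   ]
```

View pics/w4.png

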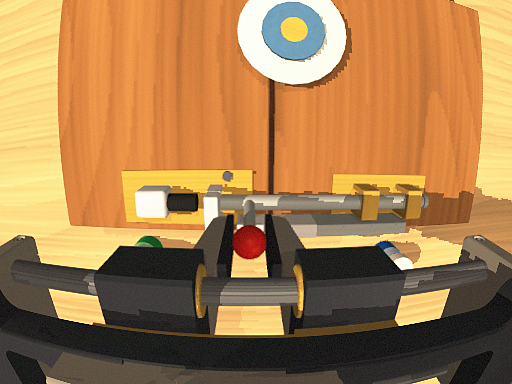

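Bolt is at the lip, with the shank at (249,212) and the arch face at (219,205). Now a slow approach.

```bash
python3 -m pendant '[{"translation":[0,-0.1,-0.1],"dr":[0,0,0]},{"translation":[0,-0.1,0],"dr":[0,0,0]},{"translation":[0,-0.1,0],"dr":[0,0,0]},{"translation":[0,-0.1,0],"dr":[0,0,0]},{"translation":[0,-0.1,0],"dr":[0,0,0]},{"translation":[0,-0.1,0],"dr":[0,0,0]},{"translation":[0,-0.05,0],"dr":[0,0,0]},{"translation":[0,-0.05,0],"dr":[0,0,0]},{"translation":[0,-0.05,0],"dr":[0,0,0]},{"translation":[0,-0.05,0],"dr":[0,0,0]}]'; python3 w.py
```

```text
clock: 5.5
tool_pos: [0.5801, 0.015, 0.3423]
tool_rot: [3.141, -0.032, -0.002]
wrist_force: [0.3, -2.3, -9.2]
opening: 0.0188
t 5.5 grasp [0.5799 0.015  0.1713] F [ 0.35 -2.27 -9.19] M [-0.35 -0.16  0.06] open 0.0188 xax [ 1.    -0.02  -0.001] zax [-0.001 -0.    -1.   ]
```

```bash
python3 -m pendant '[{"translation":[0,-0.05,0],"dr":[0,0,0]},{"translation":[0,-0.05,0],"dr":[0,0,0]},{"translation":[0,-0.05,0],"dr":[0,0,0]},{"translation":[0,-0.05,0],"dr":[0,0,0]},{"translation":[0,-0.05,0],"dr":[0,0,0]},{"translation":[0,-0.05,0],"dr":[0,0,0]},{"translation":[0,-0.05,0],"dr":[0,0,0]},{"translation":[0,-0.05,0],"dr":[0,0,0]},{"translation":[0,0,0],"dr":[0,0,0]},{"translation":[0,0,0],"dr":[0,0,0]}]'; python3 w.py
```

```text
clock: 6.33
tool_pos: [0.5803, 0.0189, 0.3424]
tool_rot: [3.141, -0.032, -0.001]
wrist_force: [-1.0, -4.4, -13.9]
opening: 0.0187
t 6.33 grasp [0.5802 0.0188 0.1714] F [ -0.96  -4.42 -13.9 ] M [-0.74 -0.08  0.02] open 0.0187 xax [ 1.   -0.02 -0.  ] zax [-0. -0. -1.]
```

```bash
python3 -m pendant '[{"translation":[0,-0.04,0.03],"dr":[0,0,0]},{"translation":[0,-0.04,0.03],"dr":[0,0,0]},{"translation":[0,-0.04,0],"dr":[0,0,0]},{"translation":[0,-0.04,0],"dr":[0,0,0]},{"translation":[0,-0.04,0],"dr":[0,0,0]},{"translation":[0,-0.04,0],"dr":[0,0,0]},{"translation":[0,-0.03,0],"dr":[0,0,0]},{"translation":[0,-0.03,0],"dr":[0,0,0]},{"translation":[0,0,0],"dr":[0,0,0]},{"translation":[0,0,0],"dr":[0,0,0]}]'; python3 w.py
```

```text
clock: 7.17
tool_pos: [0.5806, 0.0218, 0.3424]
tool_rot: [3.141, -0.032, 0.001]
wrist_force: [-0.1, -5.8, -11.1]
opening: 0.0189
t 7.17 grasp [0.5807 0.0217 0.1714] F [ -0.07  -5.77 -11.12] M [-1.08 -0.04 -0.02] open 0.0189 xax [ 1.   -0.02  0.  ] zax [ 0. -0. -1.]
```

```bash
python3 -m pendant '[{"translation":[0,-0.03,0.04],"dr":[0,0,0]},{"translation":[0,-0.03,0.04],"dr":[0,0,0]},{"translation":[0,-0.03,0],"dr":[0,0,0]},{"translation":[0,-0.03,0],"dr":[0,0,0]},{"translation":[0,-0.03,0],"dr":[0,0,0]},{"translation":[0,0,0],"dr":[0,0,0]},{"translation":[0,0,0],"dr":[0,0,0]},{"translation":[0,0,0],"dr":[0,0,0]},{"translation":[0,0,0],"dr":[0,0,0]},{"translation":[0,0,0],"dr":[0,0,0]}]'; python3 w.py
```

```text
clock: 8.0
tool_pos: [0.5809, 0.0232, 0.3423]
tool_rot: [3.141, -0.031, 0.003]
wrist_force: [-1.1, -7.3, -6.1]
opening: 0.0188
t 8.0 grasp [0.5812 0.0231 0.1713] F [-1.1  -7.28 -6.12] M [-1.18  0.18  0.01] open 0.0188 xax [ 1.    -0.02   0.002] zax [ 0.002 -0.001 -1.   ]
```

```bash
python3 -m pendant '[{"translation":[0,-0.03,0.03],"dr":[0,0,0]},{"translation":[0,-0.03,0],"dr":[0,0,0]},{"translation":[0,-0.03,0],"dr":[0,0,0]},{"translation":[0,0,0],"dr":[0,0,0]},{"translation":[0,0,0],"dr":[0,0,0]},{"translation":[0,0,0],"dr":[0,0,0]},{"translation":[0,0,0],"dr":[0,0,0]},{"translation":[0,0,0],"dr":[0,0,0]},{"translation":[0,0,0],"dr":[0,0,0]},{"translation":[0,0,0],"dr":[0,0,0]}]'
python3 - <<'E'
from w import *
info()
for n in('wrist','scene'):
    d=r.snapshot(n); f=d['frame'][...,::-1]
    cv2.imwrite(f'pics/{n}5.png',cv2.resize(f[150:280,150:350] if n=='wrist' else f[120:250,180:330],None,fx=4,fy=4))
E
```

```text
clock: 8.83
tool_pos: [0.581, 0.024, 0.3423]
tool_rot: [3.141, -0.032, 0.003]
wrist_force: [-0.8, -8.3, -2.5]
opening: 0.0191
t 8.83 grasp [0.5814 0.0239 0.1713] F [-0.79 -8.26 -2.54] M [-1.23  0.14  0.  ] open 0.0191 xax [ 1.    -0.02   0.002] zax [ 0.002 -0.001 -1.   ]
```

View pics/wrist5.png

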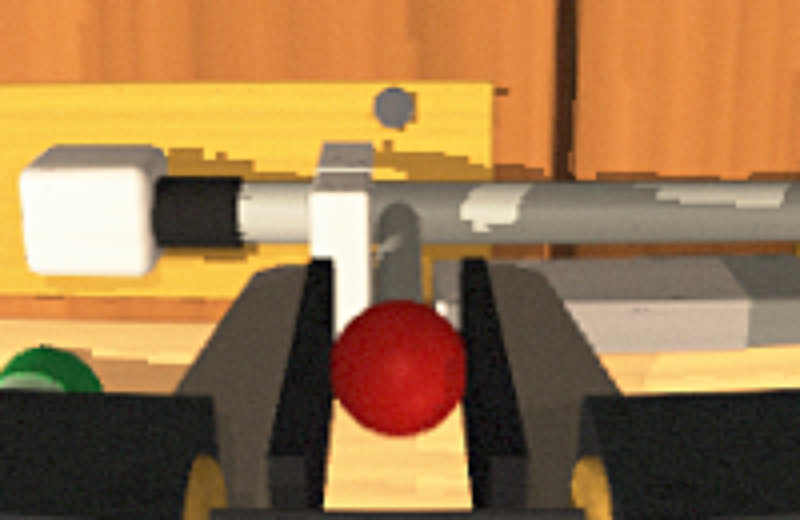

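View pics/scene5.png

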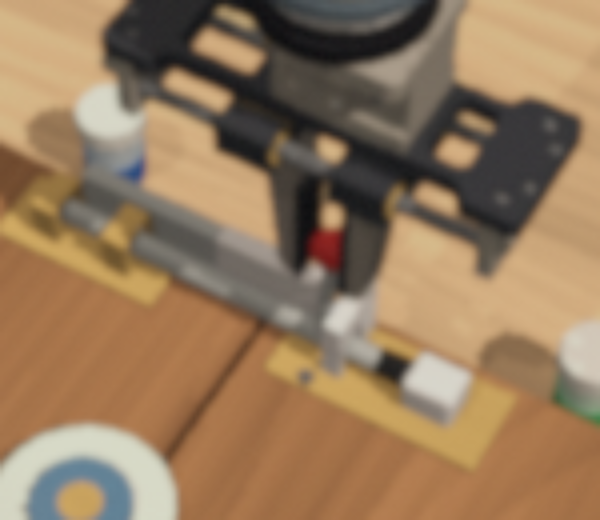

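The shank (crop 400,240) lies nearly against the arch's face (372) with the buffer compressed. I'll press a little further to feel the stop.

```bash
python3 -m pendant '[{"translation":[0,-0.03,0.02],"dr":[0,0,0]},{"translation":[0,-0.03,0],"dr":[0,0,0]},{"translation":[0,-0.03,0],"dr":[0,0,0]},{"translation":[0,0,0],"dr":[0,0,0]},{"translation":[0,0,0],"dr":[0,0,0]},{"translation":[0,0,0],"dr":[0,0,0]},{"translation":[0,0,0],"dr":[0,0,0]},{"translation":[0,0,0],"dr":[0,0,0]},{"translation":[0,0,0],"dr":[0,0,0]},{"translation":[0,0,0],"dr":[0,0,0]}]'; python3 w.py
```

```text
clock: 9.77
tool_pos: [0.5811, 0.0249, 0.3422]
tool_rot: [3.14, -0.031, 0.004]
wrist_force: [-1.7, -8.2, -2.1]
opening: 0.0191
t 9.77 grasp [0.5815 0.0247 0.1712] F [-1.66 -8.19 -2.14] M [-1.33  0.21  0.03] open 0.0191 xax [ 1.    -0.02   0.002] zax [ 0.002 -0.001 -1.   ]
```

```bash
python3 -m pendant '[{"translation":[0,-0.03,0],"dr":[0,0,0]},{"translation":[0,-0.03,0],"dr":[0,0,0]},{"translation":[0,-0.03,0],"dr":[0,0,0]},{"translation":[0,0,0],"dr":[0,0,0]},{"translation":[0,0,0],"dr":[0,0,0]},{"translation":[0,0,0],"dr":[0,0,0]},{"translation":[0,0,0],"dr":[0,0,0]},{"translation":[0,0,0],"dr":[0,0,0]},{"translation":[0,0,0],"dr":[0,0,0]},{"translation":[0,0,0],"dr":[0,0,0]}]'; python3 w.py
```

```text
clock: 10.6
tool_pos: [0.5811, 0.0254, 0.3422]
tool_rot: [3.14, -0.031, 0.004]
wrist_force: [-1.3, -11.4, -2.8]
opening: 0.0191
t 10.6 grasp [0.5815 0.0251 0.1712] F [ -1.31 -11.41  -2.82] M [-1.89  0.21  0.03] open 0.0191 xax [ 1.    -0.02   0.002] zax [ 0.002 -0.002 -1.   ]
```

```bash
python3 -m pendant '[{"translation":[0,-0.02,0],"dr":[0,0,0]},{"translation":[0,-0.02,0],"dr":[0,0,0]},{"translation":[0,0,0],"dr":[0,0,0]},{"translation":[0,0,0],"dr":[0,0,0]},{"translation":[0,0,0],"dr":[0,0,0]},{"translation":[0,0,0],"dr":[0,0,0]},{"translation":[0,0,0],"dr":[0,0,0]},{"translation":[0,0,0],"dr":[0,0,0]},{"translation":[0,0,0],"dr":[0,0,0]},{"translation":[0,0,0],"dr":[0,0,0]}]'
python3 - <<'E'
from w import *
info()
d=r.snapshot('wrist'); cv2.imwrite('pics/w6.png',cv2.resize(d['frame'][150:280,150:350,::-1],None,fx=4,fy=4))
E
```

```text
clock: 11.43
tool_pos: [0.5811, 0.0255, 0.3422]
tool_rot: [3.139, -0.031, 0.004]
wrist_force: [-0.9, -12.1, -2.4]
opening: 0.019
t 11.43 grasp [0.5815 0.0251 0.1712] F [ -0.95 -12.15  -2.39] M [-2.12  0.2   0.02] open 0.019 xax [ 1.    -0.02   0.002] zax [ 0.002 -0.002 -1.   ]
```

View pics/w6.png

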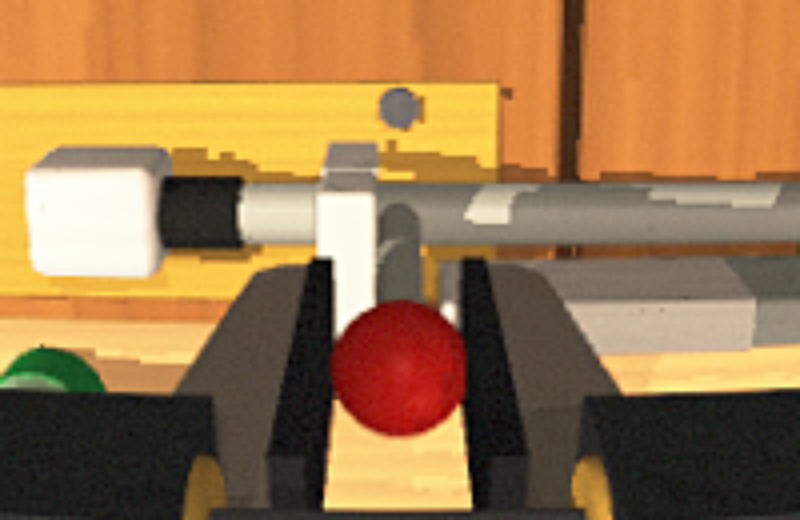

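The stop is confirmed: a further 0.4 mm command gave no motion (y stayed at 0.0251), and the shank sits flush against the arch. Working out the arc rows next.

Run:
```python
import numpy as np
a=np.linspace(.085,1.52,31);x=-6*np.sin(a);z=-6*np.cos(a)
for i in range(30): print(round(a[i+1],3),np.round([x[i+1]-x[i],z[i+1]-z[i]],2))
```

```text
0.133 [-0.29  0.03]
0.181 [-0.28  0.04]
0.228 [-0.28  0.06]
0.276 [-0.28  0.07]
0.324 [-0.27  0.08]
0.372 [-0.27  0.1 ]
0.42 [-0.26  0.11]
0.468 [-0.26  0.12]
0.516 [-0.25  0.14]
0.563 [-0.25  0.15]
0.611 [-0.24  0.16]
0.659 [-0.23  0.17]
0.707 [-0.22  0.18]
0.755 [-0.21  0.19]
0.802 [-0.2  0.2]
0.85 [-0.19  0.21]
0.898 [-0.18  0.22]
0.946 [-0.17  0.23]
0.994 [-0.16  0.24]
1.042 [-0.15  0.24]
1.09 [-0.14  0.25]
1.137 [-0.13  0.26]
1.185 [-0.11  0.26]
1.233 [-0.1   0.27]
1.281 [-0.09  0.27]
1.329 [-0.08  0.28]
1.376 [-0.06  0.28]
1.424 [-0.05  0.28]
1.472 [-0.04  0.28]
1.52 [-0.02  0.29]
```

```bash
python3 -m pendant '[{"translation":[-0.29,0,0.03],"dr":[0,0,0]},{"translation":[-0.28,0,0.04],"dr":[0,0,0]},{"translation":[-0.28,0,0.06],"dr":[0,0,0]},{"translation":[-0.28,0,0.07],"dr":[0,0,0]},{"translation":[-0.27,0,0.08],"dr":[0,0,0]},{"translation":[-0.27,0,0.10],"dr":[0,0,0]},{"translation":[-0.26,0,0.11],"dr":[0,0,0]},{"translation":[-0.26,0,0.12],"dr":[0,0,0]},{"translation":[-0.25,0,0.14],"dr":[0,0,0]},{"translation":[-0.25,0,0.15],"dr":[0,0,0]}]'; python3 w.py
```

```text
clock: 12.32
tool_pos: [0.5552, 0.0261, 0.3344]
tool_rot: [3.139, -0.031, 0.009]
wrist_force: [0.7, -12.8, 3.0]
opening: 0.019
t 12.32 grasp [0.5562 0.0257 0.1634] F [  0.69 -12.79   3.02] M [-2.4  -0.13 -0.01] open 0.019 xax [ 1.    -0.02   0.006] zax [ 0.006 -0.002 -1.   ]
```

```bash
python3 -m pendant '[{"translation":[-0.24,0,0.16],"dr":[0,0,0]},{"translation":[-0.23,0,0.17],"dr":[0,0,0]},{"translation":[-0.22,0,0.18],"dr":[0,0,0]},{"translation":[-0.21,0,0.19],"dr":[0,0,0]},{"translation":[-0.20,0,0.20],"dr":[0,0,0]},{"translation":[-0.19,0,0.21],"dr":[0,0,0]},{"translation":[-0.18,0,0.22],"dr":[0,0,0]},{"translation":[-0.17,0,0.23],"dr":[0,0,0]},{"translation":[-0.16,0,0.24],"dr":[0,0,0]},{"translation":[-0.15,0,0.24],"dr":[0,0,0]}]'
python3 - <<'E'
from w import *
info()
d=r.snapshot('wrist'); cv2.imwrite('pics/w7.png',d['frame'][...,::-1])
E
```

```text
clock: 13.15
tool_pos: [0.5352, 0.0265, 0.3136]
tool_rot: [3.139, -0.031, 0.006]
wrist_force: [-1.7, -12.7, 3.5]
opening: 0.019
t 13.15 grasp [0.5359 0.0261 0.1426] F [ -1.68 -12.75   3.5 ] M [-2.43  0.3  -0.04] open 0.019 xax [ 1.    -0.02   0.004] zax [ 0.004 -0.002 -1.   ]
```

View pics/w7.png

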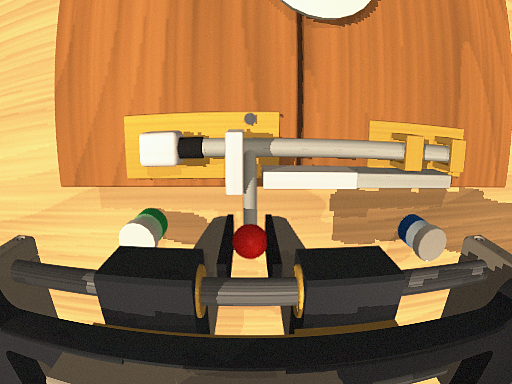

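The shank is entering the notch between the arch (235,160) and the lip (265,178), with low forces. Continuing.

```bash
python3 -m pendant '[{"translation":[-0.14,0,0.25],"dr":[0,0,0]},{"translation":[-0.13,0,0.26],"dr":[0,0,0]},{"translation":[-0.11,0,0.26],"dr":[0,0,0]},{"translation":[-0.10,0,0.27],"dr":[0,0,0]},{"translation":[-0.09,0,0.27],"dr":[0,0,0]},{"translation":[-0.08,0,0.28],"dr":[0,0,0]},{"translation":[-0.06,0,0.28],"dr":[0,0,0]},{"translation":[-0.05,0,0.28],"dr":[0,0,0]},{"translation":[-0.04,0,0.28],"dr":[0,0,0]},{"translation":[0,0,0],"dr":[0,0,0]}]'; python3 w.py
```

```text
clock: 14.03
tool_pos: [0.5268, 0.0267, 0.2884]
tool_rot: [3.139, -0.031, 0.003]
wrist_force: [-2.1, -14.2, -0.8]
opening: 0.0192
t 14.03 grasp [0.5272 0.0263 0.1174] F [ -2.12 -14.19  -0.83] M [-2.41  0.29  0.01] open 0.0192 xax [ 1.    -0.019  0.002] zax [ 0.002 -0.002 -1.   ]
```

```bash
python3 -m pendant '[{"translation":[0,0.02,0.06],"dr":[0,0,0]},{"translation":[0,0.02,0.06],"dr":[0,0,0]},{"translation":[0,0,0.06],"dr":[0,0,0]},{"translation":[0,0,0.06],"dr":[0,0,0]},{"translation":[0,0,0.06],"dr":[0,0,0]},{"translation":[0,0,0],"dr":[0,0,0]},{"translation":[0,0,0],"dr":[0,0,0]},{"translation":[0,0,0],"dr":[0,0,0]},{"translation":[0,0,0],"dr":[0,0,0]},{"translation":[0,0,0],"dr":[0,0,0]}]'; python3 w.py
```

```text
clock: 14.87
tool_pos: [0.5267, 0.0266, 0.2856]
tool_rot: [3.14, -0.031, 0.003]
wrist_force: [-3.2, -12.1, 2.1]
opening: 0.0191
t 14.87 grasp [0.5269 0.0263 0.1146] F [ -3.23 -12.06   2.11] M [-1.99  0.59 -0.05] open 0.0191 xax [ 1.    -0.02   0.002] zax [ 0.002 -0.002 -1.   ]
```

```bash
python3 -m pendant '[{"translation":[0,0,0.04],"dr":[0,0,0]},{"translation":[0,0,0.04],"dr":[0,0,0]},{"translation":[0,0,0.04],"dr":[0,0,0]},{"translation":[0,0,0.04],"dr":[0,0,0]},{"translation":[0,0,0.04],"dr":[0,0,0]},{"translation":[0,0,0],"dr":[0,0,0]},{"translation":[0,0,0],"dr":[0,0,0]},{"translation":[0,0,0],"dr":[0,0,0]},{"translation":[0,0,0],"dr":[0,0,0]},{"translation":[0,0,0],"dr":[0,0,0]}]'; python3 w.py
```

```text
clock: 15.7
tool_pos: [0.5266, 0.0265, 0.2836]
tool_rot: [3.14, -0.031, 0.002]
wrist_force: [-4.2, -13.3, 1.9]
opening: 0.0187
t 15.7 grasp [0.5269 0.0263 0.1126] F [ -4.23 -13.29   1.9 ] M [-2.07  0.59 -0.04] open 0.0187 xax [ 1.    -0.02   0.001] zax [ 0.001 -0.002 -1.   ]
```

```bash
python3 -m pendant '[{"translation":[0,0,0.04],"dr":[0,0,0]},{"translation":[0,0,0.04],"dr":[0,0,0]},{"translation":[0,0,0.04],"dr":[0,0,0]},{"translation":[0,0,0.04],"dr":[0,0,0]},{"translation":[0,0,0],"dr":[0,0,0]},{"translation":[0,0,0],"dr":[0,0,0]},{"translation":[0,0,0],"dr":[0,0,0]},{"translation":[0,0,0],"dr":[0,0,0]},{"translation":[0,0,0],"dr":[0,0,0]},{"translation":[0,0,0],"dr":[0,0,0]}]'
python3 - <<'E'
from w import *
info()
d=r.snapshot('wrist'); cv2.imwrite('pics/w8.png',d['frame'][...,::-1])
d=r.snapshot('scene'); cv2.imwrite('pics/s8.png',cv2.resize(d['frame'][120:250,180:330,::-1],None,fx=4,fy=4))
E
```

```text
clock: 16.53
tool_pos: [0.5266, 0.0265, 0.282]
tool_rot: [3.14, -0.031, 0.002]
wrist_force: [-3.2, -12.7, 1.3]
opening: 0.0189
t 16.53 grasp [0.5268 0.0263 0.111 ] F [ -3.19 -12.68   1.27] M [-2.01  0.62  0.04] open 0.0189 xax [ 1.    -0.02   0.001] zax [ 0.001 -0.002 -1.   ]
```

View pics/w8.png

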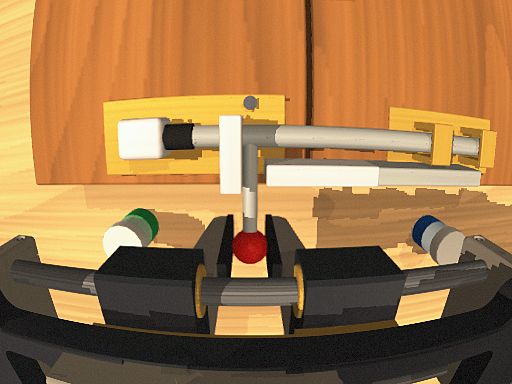

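View pics/s8.png

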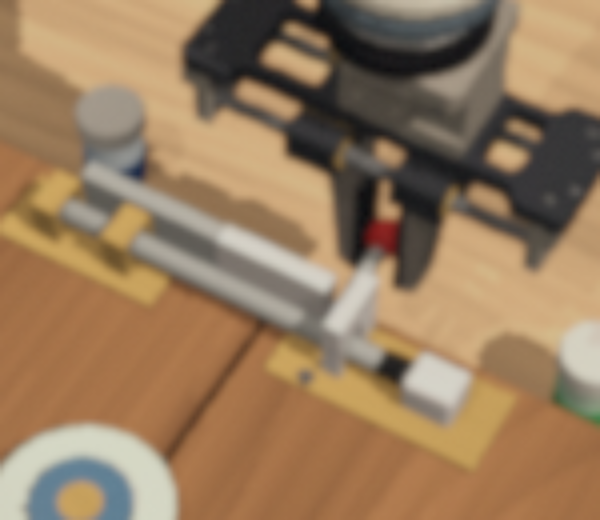

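Run:
```python
from w import *
d=r.snapshot('scene');t=r.snapshot('top');print(red(d),red(t))
for p in [(275,178.5),(276,179.5),red(d)[0][1]]:
    e,w=ray(d,*p)
    for x in(.524,.527): print(x,(e+w*(x-e[0])/w[0]).round(4))
cv2.imwrite('pics/s9.png',cv2.resize(d['frame'][160:200,255:300,::-1],None,fx=12,fy=12,interpolation=cv2.INTER_NEAREST))
cv2.imwrite('pics/t9.png',cv2.resize(t['frame'][170:250,200:300,::-1],None,fx=7,fy=7))
```

```text
[(np.int32(26), array([275.15, 177.96]))] []
0.524 [0.524  0.0205 0.109 ]
0.527 [0.527  0.0218 0.1134]
0.524 [0.524  0.0227 0.1073]
0.527 [0.527  0.024  0.1117]
0.524 [0.524  0.0207 0.1109]
0.527 [0.527  0.022  0.1153]
```

View pics/s9.png

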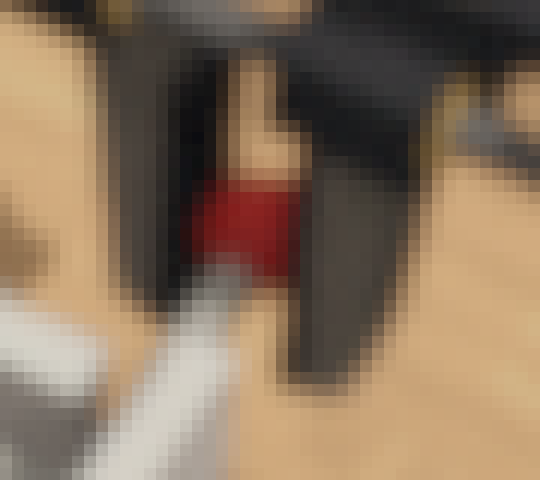

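```bash
python3 -m pendant '[{"translation":[0,0,0.05],"dr":[0,0,0]},{"translation":[0,0,0.05],"dr":[0,0,0]},{"translation":[0,0,0.05],"dr":[0,0,0]},{"translation":[0,0,0.05],"dr":[0,0,0]},{"translation":[0,0,0.05],"dr":[0,0,0]},{"translation":[0,0,0],"dr":[0,0,0]},{"translation":[0,0,0],"dr":[0,0,0]},{"translation":[0,0,0],"dr":[0,0,0]},{"translation":[0,0,0],"dr":[0,0,0]},{"translation":[0,0,0],"dr":[0,0,0]}]'
python3 - <<'E'
from w import *
info()
d=r.snapshot('wrist'); cv2.imwrite('pics/w10.png',d['frame'][...,::-1])
print(red(d),red(r.snapshot('scene')))
E
```

```text
clock: 17.57
tool_pos: [0.5267, 0.0265, 0.2796]
tool_rot: [3.14, -0.031, 0.003]
wrist_force: [-4.0, -12.3, 2.5]
opening: 0.0191
t 17.57 grasp [0.5269 0.0262 0.1086] F [ -3.97 -12.28   2.53] M [-2.07  0.68  0.04] open 0.0191 xax [ 1.    -0.02   0.002] zax [ 0.002 -0.002 -1.   ]
[(np.int32(878), array([249.68, 247.84]))] [(np.int32(21), array([275.14, 178.38]))]
```

```bash
python3 -m pendant '[{"translation":[0,0.05,0],"dr":[0,0,0]},{"translation":[0,0.05,0],"dr":[0,0,0]},{"translation":[0,0,0],"dr":[0,0,0]},{"translation":[0,0,0],"dr":[0,0,0]},{"translation":[0,0,0],"dr":[0,0,0]},{"translation":[0,0,0],"dr":[0,0,0]},{"translation":[0,0,0],"dr":[0,0,0]},{"translation":[0,0,0],"dr":[0,0,0]},{"translation":[0,0,0],"dr":[0,0,0]},{"translation":[0,0,0],"dr":[0,0,0]}]' 4.5; python3 w.py
python3 -m pendant '[{"translation":[0,0,-0.3],"dr":[0,0,0]},{"translation":[0,0,-0.6],"dr":[0,0,0]},{"translation":[0,0,-0.8],"dr":[0,0,0]},{"translation":[0,0,-0.8],"dr":[0,0,0]},{"translation":[0,0,-0.8],"dr":[0,0,0]},{"translation":[0,0,-0.8],"dr":[0,0,0]},{"translation":[0,0,-0.8],"dr":[0,0,0]},{"translation":[0,0,-0.8],"dr":[0,0,0]},{"translation":[0,0,-0.3],"dr":[0,0,0]},{"translation":[0,0,0],"dr":[0,0,0]}]'
python3 - <<'E'
from w import *
info()
d=r.snapshot('wrist'); cv2.imwrite('pics/w11.png',d['frame'][...,::-1])
d=r.snapshot('scene');t=r.snapshot('top');print(red(d),red(t))
e,w=ray(d,*red(d)[0][1])
for x in(.524,.526,.528): print(x,(e+w*(x-e[0])/w[0]).round(4))
cv2.imwrite('pics/s11.png',cv2.resize(d['frame'][120:250,180:330,::-1],None,fx=4,fy=4))
E
```

```text
clock: 18.5
tool_pos: [0.5262, 0.0263, 0.278]
tool_rot: [-3.141, 0.032, 0.0]
wrist_force: [-0.5, -0.2, 0.5]
opening: 0.045
t 18.5 grasp [0.5261 0.0264 0.107 ] F [-0.54 -0.25  0.49] M [ 0.03 -0.01  0.07] open 0.045 xax [ 1.   -0.02 -0.  ] zax [-0.  0. -1.]
clock: 19.33
tool_pos: [0.5265, 0.0263, 0.3391]
tool_rot: [-3.141, 0.032, -0.003]
wrist_force: [-0.6, 0.2, 0.1]
opening: 0.0452
t 19.33 grasp [0.5267 0.0263 0.1681] F [-0.6   0.16  0.07] M [-0.03  0.01 -0.02] open 0.0452 xax [ 1.    -0.02   0.002] zax [ 0.002  0.    -1.   ]
[(np.int32(21), array([274.95, 178.05]))] []
0.524 [0.524  0.0203 0.1104]
0.526 [0.526  0.0212 0.1133]
0.528 [0.528  0.0221 0.1162]
```

View pics/w11.png

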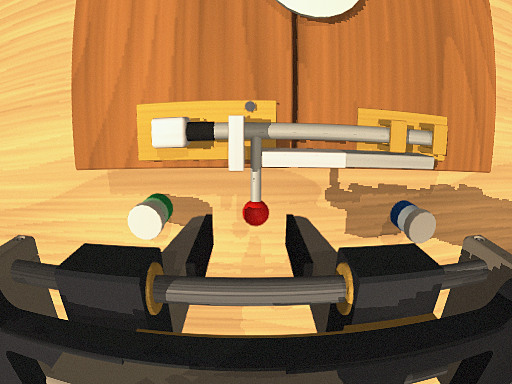

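View pics/s11.png

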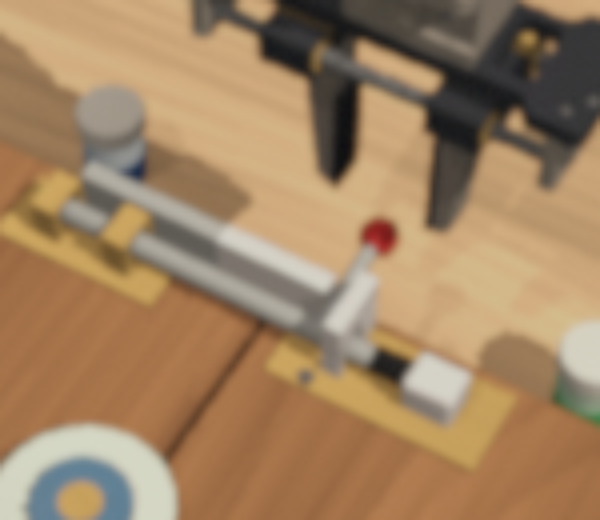

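The handle is released in the notch with its shank held between the arch and the lip; the bolt eased back within the notch (knob at y≈0.022). The knob's height reads 0.110–0.113, so I'll check that it is fully down by pressing gently on top with the fingers closed.

```bash
python3 -m pendant '[{"translation":[0,0.4,0],"dr":[0,0,0]},{"translation":[0,0,0],"dr":[0,0,0]},{"translation":[0,0,0],"dr":[0,0,0]},{"translation":[0,0,0],"dr":[0,0,0]},{"translation":[0,0,0],"dr":[0,0,0]},{"translation":[0,0,0.4],"dr":[0,0,0]},{"translation":[0,0,0.5],"dr":[0,0,0]},{"translation":[0,0,0.6],"dr":[0,0,0]},{"translation":[0,0,0.5],"dr":[0,0,0]},{"translation":[0,0,0.3],"dr":[0,0,0]}]' 0; python3 w.py
python3 -m pendant '[{"translation":[0,0,0.05],"dr":[0,0,0]},{"translation":[0,0,0.05],"dr":[0,0,0]},{"translation":[0,0,0.05],"dr":[0,0,0]},{"translation":[0,0,0.05],"dr":[0,0,0]},{"translation":[0,0,0.05],"dr":[0,0,0]},{"translation":[0,0,0],"dr":[0,0,0]},{"translation":[0,0,0],"dr":[0,0,0]},{"translation":[0,0,0],"dr":[0,0,0]},{"translation":[0,0,0],"dr":[0,0,0]},{"translation":[0,0,0],"dr":[0,0,0]}]'; python3 w.py
```

```text
clock: 20.32
tool_pos: [0.5258, 0.0223, 0.3139]
tool_rot: [3.141, -0.032, -0.002]
wrist_force: [0.1, 0.3, -0.8]
opening: 0.0004
t 20.32 grasp [0.5255 0.0223 0.1429] F [ 0.11  0.34 -0.8 ] M [0.04 0.01 0.01] open 0.0004 xax [ 1.    -0.02  -0.001] zax [-0.001 -0.    -1.   ]
clock: 21.15
tool_pos: [0.5261, 0.0223, 0.3125]
tool_rot: [-3.141, 0.032, -0.0]
wrist_force: [-0.2, 0.5, -0.9]
opening: 0.0005
t 21.15 grasp [0.5261 0.0223 0.1415] F [-0.21  0.48 -0.89] M [ 0.02 -0.02  0.03] open 0.0005 xax [ 1.   -0.02  0.  ] zax [ 0.  0. -1.]
```

```bash
python3 -m pendant '[{"translation":[0,0,0.04],"dr":[0,0,0]},{"translation":[0,0,0.04],"dr":[0,0,0]},{"translation":[0,0,0.04],"dr":[0,0,0]},{"translation":[0,0,0.04],"dr":[0,0,0]},{"translation":[0,0,0.04],"dr":[0,0,0]},{"translation":[0,0,0],"dr":[0,0,0]},{"translation":[0,0,0],"dr":[0,0,0]},{"translation":[0,0,0],"dr":[0,0,0]},{"translation":[0,0,0],"dr":[0,0,0]},{"translation":[0,0,0],"dr":[0,0,0]}]'; python3 w.py
```

```text
clock: 21.98
tool_pos: [0.5261, 0.0223, 0.3105]
tool_rot: [-3.141, 0.032, -0.0]
wrist_force: [-0.9, -0.3, 0.9]
opening: 0.0004
t 21.98 grasp [0.5261 0.0223 0.1395] F [-0.86 -0.3   0.9 ] M [0.05 0.03 0.01] open 0.0004 xax [ 1.   -0.02  0.  ] zax [ 0.  0. -1.]
```

```bash
python3 -m pendant '[{"translation":[0,0,0.03],"dr":[0,0,0]},{"translation":[0,0,0.03],"dr":[0,0,0]},{"translation":[0,0,0.03],"dr":[0,0,0]},{"translation":[0,0,0.03],"dr":[0,0,0]},{"translation":[0,0,0],"dr":[0,0,0]},{"translation":[0,0,0],"dr":[0,0,0]},{"translation":[0,0,0],"dr":[0,0,0]},{"translation":[0,0,0],"dr":[0,0,0]},{"translation":[0,0,0],"dr":[0,0,0]},{"translation":[0,0,0],"dr":[0,0,0]}]'; python3 w.py
```

```text
clock: 22.82
tool_pos: [0.5261, 0.0223, 0.31]
tool_rot: [3.141, -0.032, 0.001]
wrist_force: [-2.8, -0.2, 9.0]
opening: 0.0003
t 22.82 grasp [0.5262 0.0223 0.139 ] F [-2.83 -0.23  9.02] M [-0.03  0.59  0.  ] open 0.0003 xax [ 1.   -0.02  0.  ] zax [ 0. -0. -1.]
```

Firm contact at tip height 0.120 (9 N, no further travel) puts the knob centre at 0.110, i.e. the handle is at its 1.5 rad end stop. Retreating.

```bash
python3 -m pendant '[{"translation":[0,0,-0.5],"dr":[0,0,0]},{"translation":[0,0,-1.2],"dr":[0,0,0]},{"translation":[-0.5,0,-1.5],"dr":[0,0,0]},{"translation":[-1,0,-1.5],"dr":[0,0,0]},{"translation":[-1.5,0,-1.5],"dr":[0,0,0]},{"translation":[-2,0,-1.5],"dr":[0,0,0]},{"translation":[-2,0,-1.5],"dr":[0,0,0]},{"translation":[-2,0,-0.5],"dr":[0,0,0]},{"translation":[-1,0,0],"dr":[0,0,0]},{"translation":[0,0,0],"dr":[0,0,0]}]'
python3 - <<'E'
from w import *
info()
d=r.snapshot('scene');t=r.snapshot('top');print(red(d),red(t))
if red(t) and red(d): print(tri(d,red(d)[0][1],t,red(t)[0][1]))
cv2.imwrite('pics/s12.png',cv2.resize(d['frame'][120:270,150:350,::-1],None,fx=4,fy=4))
cv2.imwrite('pics/t12.png',cv2.resize(t['frame'][100:250,170:370,::-1],None,fx=4,fy=4))
E
```

```text
clock: 23.65
tool_pos: [0.4245, 0.0244, 0.4063]
tool_rot: [-3.141, 0.032, 0.0]
wrist_force: [0.8, 0.3, -0.5]
opening: 0.0005
t 23.65 grasp [0.4245 0.0244 0.2353] F [ 0.82  0.31 -0.45] M [ 0.    0.08 -0.01] open 0.0005 xax [ 1.   -0.02 -0.  ] zax [-0.  0. -1.]
[] [(np.int32(50), array([248.64, 221.74]))]
```

View pics/s12.png

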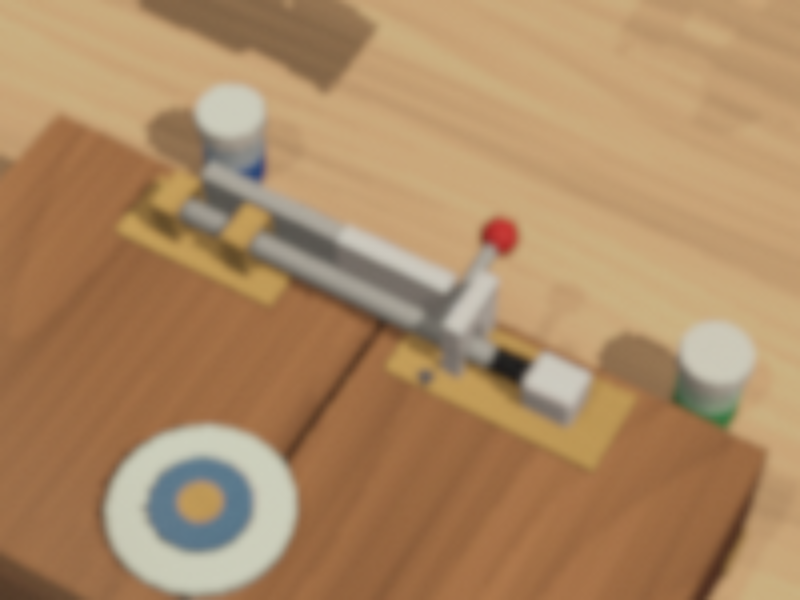

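View pics/t12.png

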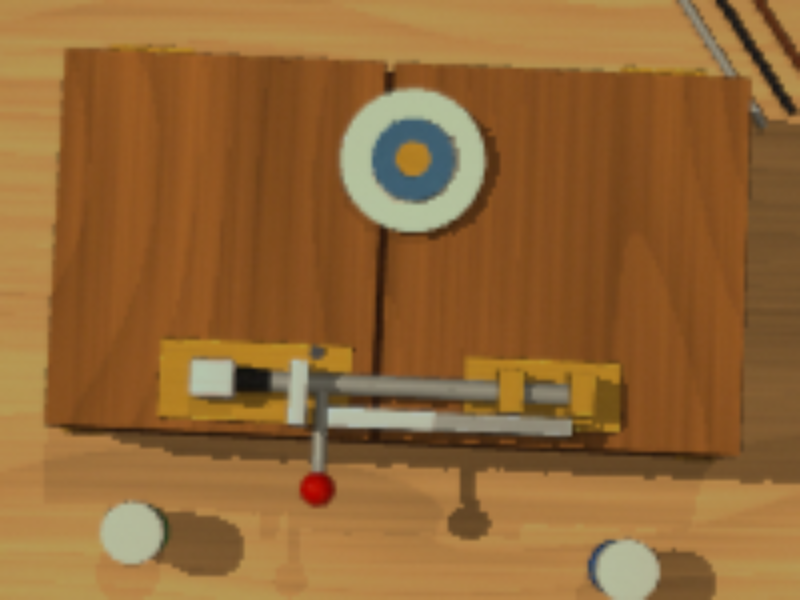

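The handle lies level through the notch with the knob at crop (317,489) in the top view. The dish (413,160) and jars (135,532) and (627,570) are at their original pixels, and the arm is clear.

```bash
python3 -c "
from rig import r
print(r.hand_in(), r.read_state()['clock'])"
```

```text
the job is handed in; nothing more can be done
the job is handed in; nothing more can be done
```

The dial case is bolted shut and the job is handed in, at about 23.8 s on the robot's clock.

- **Slide:** I gripped the red knob and slid the bolt about 70 mm. I eased it against the buffer until it met the stop: a further 0.4 mm command produced no movement. The sideways wrist force read about 12 N there. It peaked at about 14 N in the readings between moves, below the 25 N striker limit.
- **Turn:** I turned the handle down into the notch while holding that light pressure, then let go. On release the bolt eased back about 4 mm within the notch, and the handle stayed down.
- **Last checks:** Pressing on the knob from above at 9 N put its centre 0.110 m above the bench, which matches the 1.5 rad end of turn. The last pictures show the shank held in the notch between the arch and the lip. The dish and both jars are where they started, and the arm is clear of everything.
- **What disagreed:** Before that press, the camera put the knob anywhere from 0.110 to 0.113 m, and the grip slid down the knob without a clear end stop. In the last pictures the colour mask missed the knob in the scene view, so I could not triangulate its final position. I judged it by eye and by the press.

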